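Rock the inflator battery into its charging dock

ROBOT

A 7-joint arm with a two-finger parallel gripper is mounted at the origin on the work surface. World frame = base frame: x ahead of the robot, y to its left, z up, the work surface at z = 0. Lengths are in m, angles in rad, forces in N, time in s.
With the tool pointing down it reaches from about 0.4 to 0.9 m from the base axis. Payload 5.6 kg.
Tool frame: the origin (TCP) lies between the finger pads; the fingertips stand 17 mm ahead of it and the grasp point (between the pads) lies 2 mm behind it; z points along the fingers, y is the direction in which the jaws open and shut (so a half turn about z gives the same grasp; the last joint's range is limited). The gripper opens to 92 mm and grips with 3 to 60 N. Pads are 20 mm wide; open, the fingers measure 128 mm over their backs; the gripper's body (75 mm by 189 mm) begins 69 mm behind the grasp point.
Start: joints at [1.066, 0.468, -0.012, 1.603, 0.006, 1.071, -0.056], TCP at [0.29, -0.582, 0.232] pointing down, gripper open.
Joint ranges: [-2.53, 2.53], [-0.31, 2.02], [-1.57, 1.55], [0.28, 2.44], [-1.29, 4.43], [0.15, 1.84], [-2.92, 2.92]. Speed limits (rad/s): [2.57, 2.57, 3.14, 3.14, 3.14, 3.14, 3.14].

INTERFACE

Orientations are given as [roll, pitch, yaw] about the fixed x, y, z axes, in that order (R = Rz(yaw) Ry(pitch) Rx(roll)).
In Python, from cell import * gives the robot as it stands.
- The arm moves only by the tool drive_tool, never from a script. Its argument "targets" is a list of rows, each a list of 2 entries, a list of its own where there are three numbers: the shift along the tool's x, y, z in mm, then the turn, a rotation vector about the tool's x, y, z in degrees. A call has exactly 8 rows; each row is the pose to reach, as a shift and turn from the pose commanded when the call began, along the tool's axes at that moment; what a row does not reach only later rows make up. A row lasts 1/8 s, in which the tool goes at most 62.5 mm and 10.7 degrees, less where a joint would pass 70% of its speed; a pose out of reach is approached as far as the arm can. A call with a gripper value outside its range is refused whole. "fingers" is the finger opening in mm, from 0 to 91.9, set as the call begins (left out, the last holds). The fingers move at their own pace and stop on an object; "force" is the grip in N (left out, the last holds). Time passes only in rows, so rows that repeat a pose let the fingers close, or fill a call up. It gives the time, the measured TCP pose, the force and the opening at its end, in the units of the state.
- read_state(): the state, without advancing time (a new reading comes with each control period).
- grab_frame(name): name is "scene" or "side" or "wrist"; returns a dict with "pixels" (400x640x3 uint8, blue, green, red), "range_z" (400x640 float32, m along the optical axis (not along the pixel's ray), 0 where there is no reading), "vfov" (degrees; the focal length in pixels is half the picture's height over the tangent of half this angle, whatever the lens; pixels are square), "cx", "cy" (the principal point, pixels), "distortion" ([k1, k2, p1, p2, k3] as OpenCV has them; the pictures are not rectified), "T" (4x4, takes a point from camera to world coordinates). Camera axes: x right, y down, z forward; pixel columns grow to the right and rows downward; lengths in m; the calibration is good to about 2 mm. A picture is of the moment at which its call begins.
- hand_in(): hands the job in, once; it reports no verdict.
Trained networks look in the newest picture that a camera, given by its name, has taken for a name from the list of things; names that differ only in an ending like _2 or _b are one class to them, and where a whole thing is asked for, a point or a joint stands for the part that bears it (a point fixed in the world has none). Each returns a list of dicts, best first, with "p" (0 to 1); they miss things now and then, are a little off and sometimes report something else, mostly with a low value. They report only what shows in the picture. A call takes as long as a camera call. They do not tell look-alikes from the thing itself.
- regions_of(camera, query): "pixels" (400x640 bool, what is visible of it) and "bbox" ([left, top, right, bottom] in pixels, round what is visible of it).
- spot_point(camera, query): "at" ([column, row] in pixels: a listed point, or the origin of a listed thing).
The state is a dict: "t": time; "qpos": joint angles; "qvel": joint speeds; "tau": joint torques, N m; "position": TCP position; "orientation": TCP orientation; "ft_force": force on the tool from outside, world axes, zero at the start; "wrist_torque": the same for the moment, N m; "gripper_width": opening from 0.0 (shut) to 1.0 (fully open).
Only numpy, scipy, OpenCV 4.12 (cv2) and the standard library are available. Lean on these libraries where they do the work, as an engineer would, in place of code of your own. Each camera call takes 0.05 s, during which the arm holds its last target.

TASK

Put the inflator's battery block on charge: pick it up, tuck its contact end down into the dock's bay first with the other end still raised, push it back against the spring-loaded contact head, and rock the raised end down until the block lies flat on the bay floor. Let go of it there. Feel your way and never force it, and leave the tumblers, balloon weight and inflator where they are.

Things in the scene. Friction and masses are not known exactly. Their poses are not given: they have to be found in the camera images.
- battery: Loose rigid battery block, black plastic with a thin grey seam, 84 (x) x 42 (y) x 44 (z) mm, edges rounded 2 mm, about 0.17 to 0.34 kg. Origin at the centre of its underside, z up. Contact end (nose): -x, two upright brass strips low on that face. Tail: +x, three thin grey ribs across the top. Starts upright on the shelf, nose roughly away from the robot.
- battery_nose (a point): Point on the battery: middle of the lower edge of its nose end, i.e. at (-42, 0, 0) mm in the battery's frame. Same axes as the battery.
- dock: Charging dock, fixed: grey plinth 178 (x) x 84 (y) x 12 (z) mm, origin at the centre of its underside, z up. On it a white tray 114 x 56 mm with an open-topped bay. The tray is clamped (does not move under load) anywhere within 20 mm either way along the dock's x: that shift is NOT in any measured pose, feel or look for it. Across y the bay is central. Its -x points roughly away from the robot.
- bay_nominal (a point): Fixed to the plinth: centre of the bay floor if the tray shift were 0, 15 mm above the shelf; dock axes. Bay 86 mm long (x -43 to +43 from here), 44 wide. Side walls (6 mm thick) and the +x tail wall (8 thick) rise 14 mm above the floor; the side walls have 2.5 mm 45-degree lead-ins, the tail wall a square edge. Seated block: axes as the dock, on the floor, against the tail wall (centre +1 mm plus shift in x).
- stop_nominal (a point): Fixed to the plinth: foot of the bay's -x end face (nose stop) if the tray shift were 0; dock axes. The stop is two hard square-edged shoulders 12 mm high above the bay floor, 12 mm wide, one beside each side wall; the top behind them stays 12 mm high for 20 mm towards -x.
- head_nominal (a point): Fixed to the plinth: top inner edge of the contact head (dark steel, 18 mm wide, between the shoulders, flat top 11.5 mm above the bay floor) if the tray shift were 0. Sprung, it stands 6 mm into the bay, leaving 80 mm free; it gives towards -x, 2 N to start, 6 N when flush with the shoulders, which then take the push. An 84 mm block lowered flat would stand on it.
- tumbler_a: Glass tumbler, 72 mm across, 95 mm tall, origin at the centre of its underside. Leave alone.
- tumbler_b: Second glass tumbler, same size, origin at the centre of its underside. Leave alone.
- weight: Hard silicone balloon weight, round, 52 mm across, 40 mm tall, origin at the centre of its underside. Leave alone.
- inflator: Orange hand inflator lying on two feet, body along its y axis, about 237 mm long, 56 mm high, pump handle 75 mm wide (x) at its -y end; origin on the shelf under the middle of its barrel. Leave alone.
Mind the look-alikes: they are no part of the job. What is shaped like the dock but orange is not meant.

How it is judged:
On the way:
1. the battery's contact end is down in the bay, near its floor (lower nose edge less than 6 mm above it), while its tail is still raised (block leaning more than about 6 degrees) (z of battery_nose in the frame of dock between 0.0133 and 0.021 m and x of battery_nose in the frame of dock between -0.069 and 0.018 m and y of battery_nose in the frame of dock between -0.006 and 0.006 m and angle between battery's own z axis and vertical between 0.1 and 0.9 rad), for 0.1 s.
At the end, for the whole second after the job is handed in: The battery lies flat in the dock's bay: underside within 2 mm of the bay floor, leaning less than 2.3 degrees, nose at the contact-head end, in line with the dock, released and at rest (z of battery in the frame of dock between 0.012 and 0.017 m and z of battery_nose in the frame of dock below 0.017 m and x of battery in the frame of dock between -0.024 and 0.024 m and y of battery in the frame of dock between -0.004 and 0.004 m and x of battery_nose in the frame of dock below -0.016 m and angle between battery's own z axis and vertical below 0.04 rad and angle between the x axis of battery and the x axis of dock, either way round below 0.08 rad and linear speed of battery below 0.01 m/s and contact force between the fingers and battery below 0.1 N); the robot touches nothing.
It fails at once if the battery is forced: it presses on the dock with more than 30 N (all its contacts with the dock added up) (contact force between battery and dock above 30 N).
It fails at once if a bystander (tumbler, balloon weight, inflator) is moved more than 20 mm (distance of any of tumbler_a, tumbler_b, weight, inflator from where it was at the start of the episode above 0.02 m).
It also fails if it takes over 72 s, if anything falls off the work surface, if the arm or the gripper's body presses on something with over 40 N, if the wrist force passes 120 N, or if a joint passes its speed limit or range.

## Working session

There is one attempt and no reset: what is moved stays moved. The work goes in short steps, Python scripts to look and compute and a tool call to move; the robot and the scene stay as the last step left them, time stands still between calls to the robot, and variables do not carry over. Pictures are saved under pics/ and viewed, and the job is handed in when it is done.

Besides the shell and the picture viewer there is one more tool, called in YAML: its name, and indented under it one key for each argument. drive_tool: Moves the arm, as the interface text tells. Its arguments: {"type":"object","properties":{"targets":{"type":"array","items":{"type":"array"}},"fingers":{"type":"number"},"force":{"type":"number"}},"required":["targets"]}

```bash
ls; mkdir -p pics; cat > h.py <<'E'
from cell import *
import numpy as np, cv2
from scipy.spatial.transform import Rotation as Ro
def save(f,n): cv2.imwrite('pics/'+n+'.png',f['pixels'])
def K(f):
    fl=200/np.tan(np.radians(f['vfov']/2)); return np.array([[fl,0,f['cx']],[0,fl,f['cy']],[0,0,1.]])
def pix2w(f,uv,z=None):
    uv=np.asarray(uv,float).reshape(-1,1,2)
    n=cv2.undistortPoints(uv,K(f),np.array(f['distortion'])).reshape(-1,2)
    uvi=np.round(uv.reshape(-1,2)).astype(int)
    T=np.array(f['T']); r=np.c_[n,np.ones(len(n))]
    if z is None:
        d=f['range_z'][uvi[:,1],uvi[:,0]]
    else:
        d=(z-T[2,3])/(r@T[:3,:3].T)[:,2]
    return (r*d[:,None])@T[:3,:3].T+T[:3,3]
def w2pix(f,P):
    T=np.array(f['T']);Ti=np.linalg.inv(T)
    P=np.atleast_2d(P)@Ti[:3,:3].T+Ti[:3,3]
    return cv2.projectPoints(P.reshape(-1,1,3),np.zeros(3),np.zeros(3),K(f),np.array(f['distortion']))[0].reshape(-1,2)
E
python3 - <<'E'
from h import *
s=read_state(); print({k:np.round(v,3) for k,v in s.items()})
for c in ['scene','side','wrist']:
    f=grab_frame(c); save(f,c+'0'); print(c,np.round(f['T'],3).tolist(),f['vfov'],f['distortion'])
    for q in ['battery','dock','tumbler_a','weight','inflator']:
        for r in regions_of(c,q)[:3]: print(q,round(r['p'],2),r['bbox'], np.round(np.median(pix2w(f,np.argwhere(r['pixels'])[:,::-1]),0),3))
    for q in ['battery','battery_nose','dock','bay_nominal','stop_nominal','head_nominal','tumbler_a','weight','inflator']:
        print(q,[(round(r['p'],2),np.round(r['at'],1)) for r in spot_point(c,q)[:3]])
E
```

```text
pics
{'t': np.float64(0.0), 'qpos': array([ 1.066,  0.468, -0.012,  1.604,  0.006,  1.071, -0.056]), 'qvel': array([-0.001,  0.   , -0.001,  0.   ,  0.001,  0.   , -0.   ]), 'tau': array([-0.0000e+00, -5.2057e+01, -1.2000e-02, -2.4375e+01, -5.7000e-02,
        1.7000e-02,  0.0000e+00]), 'position': array([ 0.289, -0.581,  0.231]), 'orientation': array([-3.14 ,  0.   ,  0.462]), 'ft_force': array([0.304, 0.814, 0.222]), 'wrist_torque': array([-0.027, -0.032,  0.041]), 'gripper_width': np.float64(0.997)}
scene [[0.617, 0.508, -0.601, 1.194], [0.787, -0.407, 0.464, -0.493], [-0.01, -0.759, -0.651, 0.731], [0.0, 0.0, 0.0, 1.0]] 56.28964988517846 [-0.07717283  0.          0.          0.          0.        ]
battery 0.72 [253.7, 222.4, 276.5, 259.2] [ 0.586 -0.213  0.042]
dock 0.93 [338.0, 157.2, 389.6, 194.3] [0.523 0.187 0.013]
dock 0.87 [297.2, 129.5, 342.4, 156.2] [0.284 0.203 0.013]
dock 0.79 [369.0, 135.5, 417.4, 168.7] [0.493 0.366 0.013]
tumbler_a 0.82 [193.9, 245.7, 232.2, 293.5] [ 0.621 -0.365  0.066]
tumbler_a 0.6 [427.0, 153.9, 457.5, 186.6] [0.693 0.339 0.068]
weight 0.59 [335
[... 1910 characters left out ...]
11.9, 248.3]))]
stop_nominal [(0.97, array([297.1, 244.4])), (0.94, array([272.1, 290.5])), (0.79, array([370.9, 277.4]))]
head_nominal [(0.87, array([371.6, 274. ])), (0.59, array([297.4, 240.1]))]
tumbler_a [(0.97, array([356.1, 141.9])), (0.76, array([224.5, 271.2]))]
weight [(0.76, array([297.5, 196.7])), (0.53, array([338.9, 162.3]))]
inflator [(0.84, array([260.4, 180.3]))]
wrist [[0.447, -0.866, -0.225, 0.353], [-0.895, -0.432, -0.114, -0.551], [0.001, 0.252, -0.968, 0.386], [0.0, 0.0, 0.0, 1.0]] 64.20963574996311 [0.00286911 0.         0.         0.         0.        ]
battery []
battery_nose []
dock []
bay_nominal []
stop_nominal []
head_nominal []
tumbler_a []
weight []
inflator []
```

View pics/scene0.png

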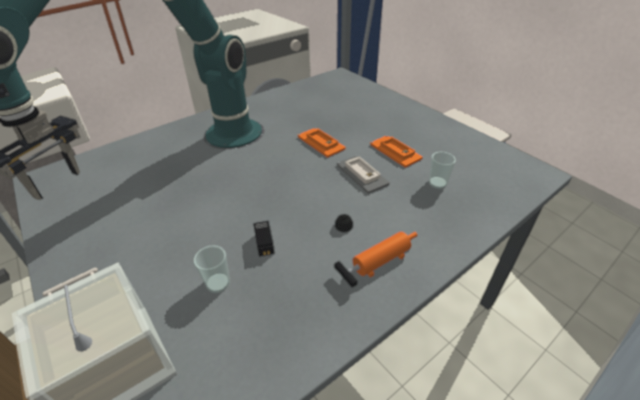

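View pics/side0.png

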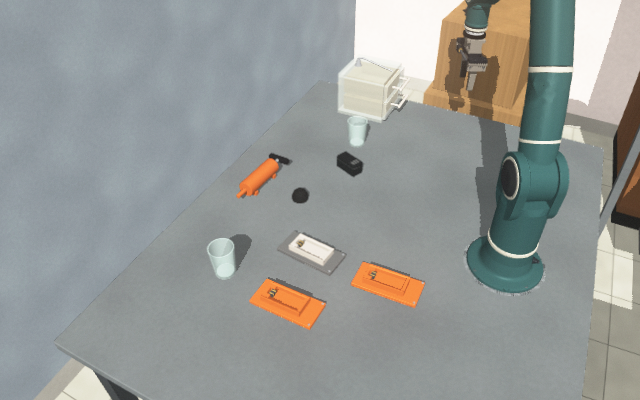

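```bash
python3 - <<'E'
from h import *
f=grab_frame('side'); g=grab_frame('scene')
for n,F,l in [('side',f,dict(bn=[340.8,163.4,0],b=[348.9,170.9,0],d=[311.1,254.2,0],bay=[311.9,248.3,.015],stop=[297.1,244.4,.015],wt=[297.5,196.7,0],infl=[260.4,180.3,0],tb=[224.5,271.2,0],ta=[356.1,141.9,0])),('scene',g,dict(bn=[266.2,254,0],b=[263.5,247.4,0],d=[364.6,177.2,0],bay=[362,171.5,.015],stop=[371.3,178,.015]))]:
    for k,v in l.items(): print(n,k,np.round(pix2w(F,v[:2],v[2]),3))
# plinth corners via depth mask / top face of battery
for n,F in (('side',f),('scene',g)):
    vv,uu=np.mgrid[0:400,0:640]; uv=np.c_[uu.ravel(),vv.ravel()]
    P=pix2w(F,uv); 
    m=(abs(P[:,0]-.57)<.1)&(abs(P[:,1]+.2)<.1)&(P[:,2]>.036)&(P[:,2]<.055)
    Q=P[m]; print(n,'battery top',len(Q),Q[:,2].mean(),cv2.minAreaRect((Q[:,:2]*1000).astype(np.float32)))
    m=(abs(P[:,0]-.5)<.13)&(abs(P[:,1]-.2)<.09)&(P[:,2]>.008)&(P[:,2]<.05)
    Q=P[m]; print(n,'dock',len(Q),cv2.minAreaRect((Q[:,:2]*1000).astype(np.float32)))
    np.save(n+'P.npy',P)
E
```

```text
side bn [[ 0.605 -0.227  0.   ]]
side b [[ 0.562 -0.2    0.   ]]
side d [[0.503 0.197 0.   ]]
side bay [[0.505 0.189 0.015]]
side stop [[0.549 0.193 0.015]]
side wt [[ 0.656 -0.006  0.   ]]
side infl [[ 0.808 -0.026  0.   ]]
side tb [[0.688 0.357 0.   ]]
side ta [[ 0.609 -0.371  0.   ]]
scene bn [[ 0.601 -0.223  0.   ]]
scene b [[ 0.577 -0.216  0.   ]]
scene d [[0.521 0.196 0.   ]]
scene bay [[0.507 0.196 0.015]]
scene stop [[0.551 0.195 0.015]]
side battery top 225 0.04385122194888685 ((564.0565185546875, -207.906982421875), (49.67310333251953, 88.58406066894531), 64.15399169921875)
side dock 1481 ((501.3946228027344, 192.5882568359375), (195.8291778564453, 142.43211364746094), 5.6824259757995605)
scene battery top 414 0.04309694021226333 ((568.8109741210938, -207.45635986328125), (41.91980743408203, 87.08499145507812), 66.43096923828125)
scene dock 871 ((504.88134765625, 193.94699096679688), (86.08660125732422, 180.26551818847656), 84.76387786865234)
```

drive_tool:
  targets:
    - [[60, -30, -5], [0, 0, 8]]
    - [[120, -60, -10], [0, 0, 16]]
    - [[180, -90, -15], [0, 0, 24]]
    - [[240, -120, -20], [0, 0, 32]]
    - [[300, -150, -20], [0, 0, 40]]
    - [[360, -180, -20], [0, 0, 48]]
    - [[415, -210, -20], [0, 0, 51]]
    - [[415, -210, -20], [0, 0, 51]]
  fingers: 91

```text
t: 3.35
position: [0.5698, -0.2045, 0.2517]
orientation: [-3.14, -0.0, -0.423]
ft_force: [-1.2, -1.2, -0.2]
gripper_width: 0.991
```

```bash
cat > look.py <<'E'
from h import *
import sys
n=sys.argv[1]; x,y=float(sys.argv[2]),float(sys.argv[3])
s=read_state(); print(s['t'],np.round(s['position'],4),np.round(np.degrees(s['orientation']),2),np.round(s['ft_force'],2))
f=grab_frame('wrist'); save(f,n); np.save(n+'.npy',f,allow_pickle=True)
vv,uu=np.mgrid[0:400,0:640]; P=pix2w(f,np.c_[uu.ravel(),vv.ravel()]); np.save(n+'P.npy',P)
for lo,hi in ((.008,.0135),(.02,.032),(.036,.06)):
    m=(abs(P[:,0]-x)<.12)&(abs(P[:,1]-y)<.09)&(P[:,2]>lo)&(P[:,2]<hi); Q=P[m]
    if len(Q)>20: print(lo,len(Q),np.median(Q[:,2]),cv2.minAreaRect((Q[:,:2]*1000).astype(np.float32)))
E
python3 look.py w1 .567 -.208
```

```text
3.35 [ 0.5698 -0.2045  0.2517] [-1.7991e+02 -2.0000e-02 -2.4240e+01] [-1.15 -1.18 -0.19]
0.02 21 0.021581006262552438 ((606.201171875, -225.104736328125), (38.972740173339844, 0.38254356384277344), 67.01849365234375)
0.036 2581 0.045392254167569646 ((567.6790161132812, -208.53729248046875), (41.25724792480469, 84.34867858886719), 66.76978302001953)
```

View pics/w1.png

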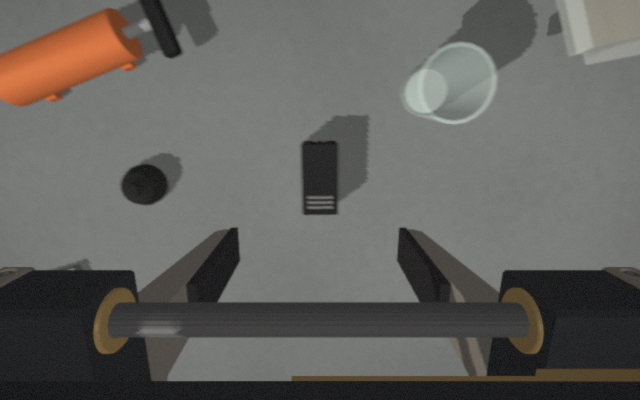

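drive_tool:
  targets:
    - [[0, 4.5, 40], [0, 0, -1]]
    - [[0, 4.5, 90], [0, 0, -1]]
    - [[0, 4.5, 140], [0, 0, -1]]
    - [[0, 4.5, 180], [0, 0, -1]]
    - [[0, 4.5, 200], [0, 0, -1]]
    - [[0, 4.5, 216], [0, 0, -1]]
    - [[0, 4.5, 216], [0, 0, -1]]
    - [[0, 4.5, 216], [0, 0, -1]]

```text
t: 4.4
position: [0.5667, -0.2135, 0.0368]
orientation: [-3.141, -0.002, -0.411]
ft_force: [0.2, -0.5, 1.1]
gripper_width: 0.992
```

drive_tool:
  targets:
    - [[0, 0, 0], [0, 0, 0]]
    - [[0, 0, 0], [0, 0, 0]]
    - [[0, 0, 0], [0, 0, 0]]
    - [[0, 0, 0], [0, 0, 0]]
    - [[0, 0, 0], [0, 0, 0]]
    - [[0, 0, 0], [0, 0, 0]]
    - [[0, 0, 0], [0, 0, 0]]
    - [[0, 0, 0], [0, 0, 0]]
  fingers: 30
  force: 30

```text
t: 5.4
position: [0.566, -0.2128, 0.0357]
orientation: [-3.141, -0.0, -0.411]
ft_force: [1.3, 2.9, 2.5]
gripper_width: 0.452
```

drive_tool:
  targets:
    - [[0, 0, -20], [0, 0, 0]]
    - [[0, 0, -60], [0, 0, 0]]
    - [[-40, -40, -110], [0, 0, -3]]
    - [[-80, -80, -150], [0, 0, -6]]
    - [[-120, -120, -180], [0, 0, -9]]
    - [[-160, -160, -200], [0, 0, -12]]
    - [[-200, -200, -215], [0, 0, -15]]
    - [[-240, -240, -215], [0, 0, -18.5]]

```text
t: 6.4
position: [0.4442, 0.0961, 0.2524]
orientation: [3.141, -0.004, -0.088]
ft_force: [1.0, 1.0, -2.3]
gripper_width: 0.458
```

```bash
python3 - <<'E'
from h import *
s=read_state(); print(s['t'],s['position'],np.degrees(s['orientation']),s['ft_force'])
R=Ro.from_euler('xyz',s['orientation']).as_matrix()
print(R.T@(np.array([.405,.193,.25])-s['position'])*1000)
E
```

```text
6.4 [0.44419647 0.0961308  0.2524493 ] [179.98270202  -0.23365926  -5.04129172] [ 1.03328247  0.96981631 -2.26332072]
[-47.56668297 -93.05080918   2.22724548]
```

drive_tool:
  targets:
    - [[-20, -40, 2], [0, 0, 0]]
    - [[-40, -80, 2], [0, 0, 0]]
    - [[-47, -92, 2], [0, 0, 0]]
    - [[-47, -92, 2], [0, 0, 0]]
    - [[-47, -92, 2], [0, 0, 0]]
    - [[-47, -92, 2], [0, 0, 0]]
    - [[-47, -92, 2], [0, 0, 0]]
    - [[-47, -92, 2], [0, 0, 0]]

```text
t: 7.4
position: [0.4058, 0.1909, 0.2481]
orientation: [3.141, 0.0, -0.089]
ft_force: [-0.1, 0.0, -1.5]
gripper_width: 0.456
```

```bash
python3 look.py w2 .5 .193
```

```text
7.4 [0.4058 0.1909 0.2481] [ 1.7999e+02  1.0000e-02 -5.0900e+00] [-0.15  0.02 -1.45]
0.008 3342 0.0128908185486509 ((505.968505859375, 197.2030029296875), (84.69039154052734, 178.35137939453125), 83.29278564453125)
0.02 2397 0.029293760542633274 ((504.5367736816406, 197.07183837890625), (56.16913604736328, 114.09736633300781), 83.51815032958984)
```

View pics/w2.png

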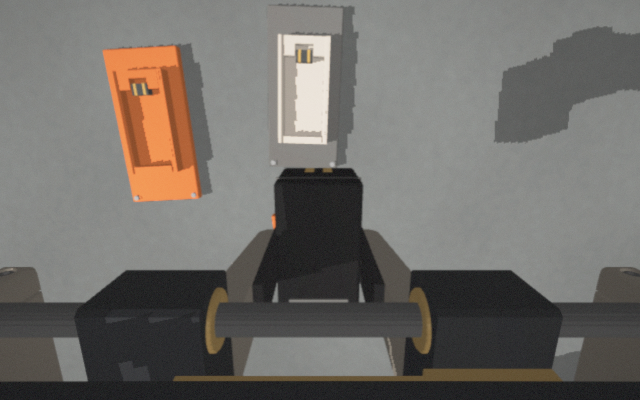

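```bash
cat > an.py <<'E'
from h import *
import sys
n=sys.argv[1]; P=np.load(n+'P.npy'); yaw=np.radians(float(sys.argv[2])); c=np.array([float(sys.argv[3]),float(sys.argv[4])])
d=np.array([np.cos(yaw),np.sin(yaw)]); l=np.array([-np.sin(yaw),np.cos(yaw)])
a=(P[:,:2]-c)@d*1000; b=(P[:,:2]-c)@l*1000; z=P[:,2]*1000
for nm,lo,hi in (('mid',-6,6),('sh+',11,20),('sh-',-20,-11)):
    m=(b>lo)&(b<hi)&(abs(a)<100)&(z<60)&(z>-5)
    print(nm,[(k,round(float(np.median(z[m&(a>=k)&(a<k+2)])),1)) for k in range(-96,96,2) if (m&(a>=k)&(a<k+2)).any()])
m=(abs(a-10)<25)&(z>0)&(z<60)
print('across',[(k,round(float(np.median(z[m&(b>=k)&(b<k+1)])),1)) for k in range(-46,46,1) if (m&(b>=k)&(b<k+1)).any()])
E
python3 an.py w2 -6.6 .506 .1972
python3 - <<'E'
from h import *
f=np.load('w2.npy',allow_pickle=True).item(); P=np.load('w2P.npy')
p=np.array([0.4058,0.1909,0.2481]); R=Ro.from_euler('xyz',np.radians([179.99,.01,-5.09])).as_matrix()
Q=(P-p)@R*1000
m=(abs(Q[:,0])<70)&(abs(Q[:,1])<23)&(abs(Q[:,2])<60)
uv=np.argwhere(m.reshape(400,640))
Q=Q[m]
# top face
t=(Q[:,2]<-5); T=Q[t]; 
A=np.c_[T[:,0],T[:,1],np.ones(len(T))]
for _ in range(4):
    c=np.linalg.lstsq(A,T[:,2],rcond=None)[0]; r=abs(A@c-T[:,2]); A=A[r<2];T=T[r<2]
print(c,len(T),T.min(0),T.max(0)); print(cv2.minAreaRect(T[:,:2].astype(np.float32)))
N=Q[(Q[:,2]>2)]; print(len(N),np.median(N,0),N.min(0),N.max(0))
print([(k,round(float(np.median(N[abs(N[:,2]-k)<2,0])),1)) for k in range(0,44,4) if (abs(N[:,2]-k)<2).any()])
E
```

```text
mid [(-90, 11.9), (-88, 13.5), (-86, 13.6), (-84, 13.3), (-82, 13.3), (-80, 13.4), (-78, 13.2), (-76, 12.5), (-74, 13.6), (-72, 13.0), (-70, 12.9), (-68, 13.1), (-66, 13.1), (-64, 13.9), (-62, 13.5), (-60, 30.2), (-58, 30.8), (-56, 30.3), (-54, 30.7), (-52, 29.0), (-50, 16.7), (-48, 16.6), (-46, 16.3), (-44, 16.6), (-42, 16.2), (-40, 16.7), (-38, 16.1), (-36, 16.7), (-34, 16.3), (-32, 16.4), (-30, 16.5), (-28, 16.3), (-26, 16.2), (-24, 16.7), (-22, 16.6), (-20, 16.3), (-18, 16.4), (-16, 16.8), (-14, 16.4), (-12, 16.6), (-10, 16.2), (-8, 16.6), (-6, 16.8), (-4, 16.5), (-2, 16.3), (0, 16.2), (2, 16.6), (4, 16.1), (6, 16.5), (8, 16.4), (10, 16.6), (12, 16.4), (14, 16.3), (16, 16.1), (18, 16.2), (20, 16.4), (22, 16.6), (24, 16.1), (26, 16.5), (28, 19.6), (30, 28.0), (32, 28.3), (34, 27.7), (36, 28.5), (38, 28.4), (40, 27.8), (42, 17.9), (44, 16.5), (46, 21.1), (48, 28.7), (50, 28.5), (52, 28.3), (54, 28.6), (58, 13.7), (60, 13.7), (62, 13.4), (64, 13.6), (66, 13.6), (68, 13.8), (70, 13.7), (72, 13.8), (74, 13.2), (76, 13.5), (78, 13.8), (80, 13.8), (82, 13.6), (84, 13.6), (86, 13.1), (88
[... 3118 characters left out ...]
23.3), (22, 28.8), (23, 29.5), (24, 30.7), (25, 30.2), (26, 30.5), (29, 13.4), (30, 13.9), (31, 13.6), (32, 13.1), (33, 13.3), (34, 13.1), (35, 13.5), (36, 13.5), (37, 13.6), (38, 13.5), (39, 13.7), (40, 12.9), (41, 11.9), (43, 1.6), (44, 1.3), (45, 1.2)]
[  0.02447234   0.04126416 -10.88516798] 3639 [-19.8649559  -22.69264182 -13.59660315] [41.9055927  22.93298318 -7.36193165]
((11.02471923828125, 0.12060356140136719), (61.761295318603516, 45.6254997253418), 0.03177822008728981)
743 [41.6508953   1.14761439 14.49981332] [  9.8462322  -22.99831085   2.04577455] [42.13184674 21.74136426 32.48796129]
[(4, 41.6), (8, 41.6), (12, 41.7), (16, 41.6), (20, 41.6), (24, 41.7), (28, 41.7), (32, 41.7)]
```

```bash
cat > plan.py <<'E'
from h import *
import sys
# a b z(mm of nose lower edge above shelf) theta yaw
DY=-6.6; C=np.array([.506,.1972]); B0=-0.5
BN=np.array([.0417,0,.035])
d=np.array([np.cos(np.radians(DY)),np.sin(np.radians(DY))]); l=np.array([-d[1],d[0]])
s=read_state(); p=s['position']; R=Ro.from_euler('xyz',s['orientation'])
def nose(): 
    n=p+R.apply(BN); q=(n[:2]-C)*1000
    bx=R.apply([1,0,0]); return np.round([q@d,q@l-B0,n[2]*1000,np.degrees(np.arcsin(-bx[2])),np.degrees(np.arctan2(bx[1],bx[0]))],2)
F=s['ft_force']
print('t',s['t'],'nose a,b,z,th,yaw',nose(),'F d,l,z',np.round([F[:2]@d,F[:2]@l,F[2]],2),'M',np.round(s['wrist_torque'],2),'w',round(float(s['gripper_width'])*91.9,2))
if len(sys.argv)>1:
    a,b,z,th=map(float,sys.argv[1:5])
    Rt=Ro.from_euler('z',DY,degrees=True)*Ro.from_euler('x',180,degrees=True)*Ro.from_euler('y',-th,degrees=True)
    N=np.r_[C+(a*d+(b+B0)*l)/1000,z/1000]; pt=N-Rt.apply(BN)
    print('shift',np.round(R.inv().apply(pt-p)*1000,1),'turn',np.round((R.inv()*Rt).as_rotvec(degrees=True),2))
E
python3 plan.py 24 0 60 14
```

```text
t 7.45 nose a,b,z,th,yaw [-5.7150e+01 -1.6070e+01  2.1305e+02  1.0000e-02 -5.0700e+00] F d,l,z [-0.57 -0.13 -1.26] M [0.03 0.01 0.04] w 41.84
shift [ 91.3 -14.8 144. ] turn [  0.19 -13.99   1.52]
```

drive_tool:
  targets:
    - [[15, -3, 25], [0, -3, 0.3]]
    - [[30, -6, 50], [0, -6, 0.6]]
    - [[50, -9, 80], [0.1, -9, 1]]
    - [[70, -12, 110], [0.2, -12, 1.3]]
    - [[91, -15, 144], [0.2, -14, 1.5]]
    - [[91, -15, 144], [0.2, -14, 1.5]]
    - [[91, -15, 144], [0.2, -14, 1.5]]
    - [[91, -15, 144], [0.2, -14, 1.5]]

```text
t: 8.45
position: [0.4976, 0.1988, 0.1059]
orientation: [-3.14, 0.242, -0.113]
ft_force: [-0.5, 0.2, -2.1]
gripper_width: 0.451
```

```bash
python3 plan.py 24 0 30 14; python3 look.py w3 .5 .193; python3 an.py w3 -6.6 .506 .1972 | cut -c1-1500; python3 - <<'E'
from h import *
f=np.load('w3.npy',allow_pickle=True).item(); P=np.load('w3P.npy')
s=read_state(); p=s['position']; R=Ro.from_euler('xyz',s['orientation']).as_matrix()
Q=(P-p)@R*1000
N=Q[(abs(Q[:,0]-40)<5)&(abs(Q[:,1])<26)&(Q[:,2]>-6)&(Q[:,2]<38)]
print(len(N),np.median(N,0),N.min(0),N.max(0))
print([(k,round(float(np.median(N[abs(N[:,2]-k)<2,0])),1)) for k in range(0,44,4) if (abs(N[:,2]-k)<2).any()])
E
```

```text
t 8.45 nose a,b,z,th,yaw [23.6   1.28 61.97 13.86 -6.48] F d,l,z [-0.49  0.14 -2.13] M [ 0.02 -0.36  0.01] w 41.44
shift [ 8.1  1.2 30.8] turn [-0.05 -0.14  0.12]
8.45 [0.4976 0.1988 0.1059] [-179.92   13.86   -6.48] [-0.47  0.2  -2.13]
0.008 5640 0.01299307322804244 ((523.7178955078125, 195.0596466064453), (84.59635162353516, 142.26541137695312), 83.5274658203125)
0.02 3654 0.028608100649231347 ((535.1616821289062, 193.7002716064453), (56.15834426879883, 53.18455505371094), 83.17000579833984)
mid [(2, 15.8), (4, 16.4), (6, 16.3), (8, 16.4), (10, 16.4), (12, 16.5), (14, 16.4), (16, 16.5), (18, 16.4), (20, 16.4), (22, 16.4), (24, 16.6), (26, 17.2), (28, 28.0), (30, 28.0), (32, 28.1), (34, 28.1), (36, 28.1), (38, 28.1), (40, 26.0), (42, 16.8), (44, 16.4), (46, 28.3), (48, 28.6), (50, 28.5), (52, 28.5), (54, 25.0), (56, 13.7), (58, 13.6), (60, 13.6), (62, 13.4), (64, 13.7), (66, 13.6), (68, 13.2), (70, 13.4), (72, 13.6), (74, 13.6), (76, 13.3), (78, 13.8), (80, 13.6), (82, 13.5), (84, 13.4), (86, 13.4), (88, 7.8), (90, 1.6), (92, 1.4), (94, 1.4)]
sh+ [(2, 15.9), (4, 16.6), (6, 16.4), (8
[... 1704 characters left out ...]
), (4, 16.5), (5, 16.8), (6, 16.6), (7, 16.8), (8, 16.8), (9, 16.4), (10, 16.5), (11, 16.4), (12, 16.4), (13, 16.7), (14, 16.5), (15, 16.5), (16, 16.4), (17, 16.5), (18, 16.5), (19, 16.4), (20, 16.5), (21, 18.4), (22, 28.3), (23, 29.5), (24, 30.3), (25, 30.2), (26, 30.3), (27, 30.2), (28, 29.5), (30, 13.6), (31, 13.4), (32, 13.4), (33, 13.5), (34, 13.2), (35, 13.3), (36, 13.5), (37, 13.3), (38, 13.4), (39, 13.4), (40, 13.0), (41, 12.3), (43, 1.8), (44, 1.5), (45, 1.5)]
982 [41.21799692  1.57890042 10.13184403] [ 39.9135454  -19.87727539  -5.95952924] [41.73103276 22.47391139 32.41324785]
[(0, 41.2), (4, 41.2), (8, 41.2), (12, 41.3), (16, 41.2), (20, 41.2), (24, 41.3), (28, 41.2), (32, 41.2)]
```

View pics/w3.png

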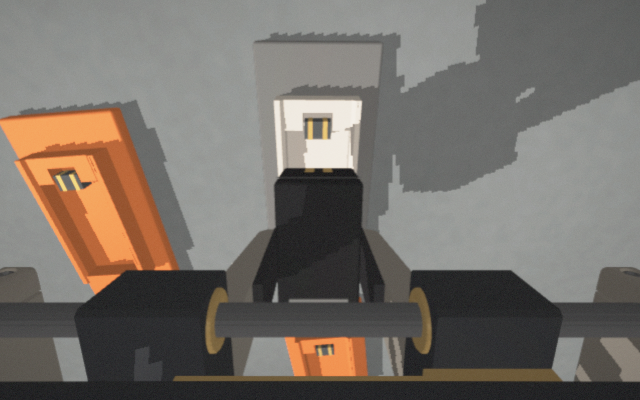

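```bash
python3 - <<'E'
from h import *
P=np.load('w3P.npy').reshape(400,640,3)
s=read_state(); p=s['position']; R=Ro.from_euler('xyz',s['orientation']).as_matrix()
Q=(P-p)@R*1000
im=np.load('w3.npy',allow_pickle=True).item()['pixels']
for r in range(165,186,2):
    q=Q[r]; m=(abs(q[:,0]-40)<6)&(abs(q[:,1])<30)&(q[:,2]<38)
    if m.any(): 
        c=np.where(m)[0]; print(r,c.min(),c.max(),np.round(q[c.min()],1),np.round(q[c.max()],1), 'ctr',round((q[c.min(),1]+q[c.max(),1])/2,2))
E
```

```text
169 284 353 [ 40.6 -18.8  30.9] [40.9 21.5 29.7] ctr 1.35
171 283 354 [ 40.7 -18.6  23.7] [40.7 21.5 23.8] ctr 1.41
173 282 355 [ 41.  -18.3  15.3] [40.9 21.1 15.7] ctr 1.4
175 280 357 [ 40.7 -18.9  10.7] [40.8 21.6 10.5] ctr 1.35
177 277 360 [ 41.3 -19.3   1.7] [41.4 22.   1.7] ctr 1.34
179 276 361 [ 40.5 -19.7   0.9] [40.4 22.5  1.5] ctr 1.38
181 276 361 [ 40.5 -19.1  -4.3] [40.8 21.5 -5.7] ctr 1.23
183 275 362 [ 40.2 -19.1  -7.7] [40.4 21.6 -8.5] ctr 1.26
185 274 363 [ 39.1 -19.7  -7.1] [39.1 22.4 -6.8] ctr 1.33
```

```bash
sed -i 's/BN=.*/BN=np.array([.0414,.00135,.0355])/' plan.py; python3 plan.py 21 0 32 14;python3 plan.py 21 0 17 14
```

```text
t 8.5 nose a,b,z,th,yaw [23.31 -0.15 61.57 13.84 -6.48] F d,l,z [ 0.57 -0.62 -1.22] M [ 0.01 -0.33 -0.  ] w 41.79
shift [ 4.9 -0.2 29.2] turn [-0.05 -0.16  0.12]
t 8.5 nose a,b,z,th,yaw [23.31 -0.15 61.57 13.84 -6.48] F d,l,z [ 0.57 -0.62 -1.22] M [ 0.01 -0.33 -0.  ] w 41.79
shift [ 8.5 -0.2 43.7] turn [-0.05 -0.16  0.12]
```

drive_tool:
  targets:
    - [[2, 0, 10], [0, 0, 0]]
    - [[4, 0, 20], [0, 0, 0]]
    - [[6, 0, 28], [0, 0, 0]]
    - [[7, 0, 34], [0, 0, 0]]
    - [[7.5, 0, 38], [0, 0, 0]]
    - [[8, 0, 40], [0, 0, 0]]
    - [[8, 0, 41], [0, 0, 0]]
    - [[8, 0, 41], [0, 0, 0]]

```text
t: 9.5
position: [0.4957, 0.1989, 0.0625]
orientation: [-3.141, 0.244, -0.114]
ft_force: [0.8, 2.0, -1.9]
gripper_width: 0.454
```

```bash
python3 plan.py 21 0 17 14
```

```text
t 9.5 nose a,b,z,th,yaw [21.16 -0.29 18.04 13.97 -6.54] F d,l,z [ 0.59  2.12 -1.85] M [ 0.72 -0.49 -0.12] w 41.75
shift [ 0.1 -0.4  1. ] turn [-0.04 -0.03  0.06]
```

drive_tool:
  targets:
    - [[0, -0.7, 0], [0, 0, 0]]
    - [[0.1, -0.7, 0.5], [0, 0, 0]]
    - [[0.2, -0.7, 1], [0, 0, 0]]
    - [[0.3, -0.7, 1.3], [0, 0, 0]]
    - [[0.4, -0.7, 1.6], [0, 0, 0]]
    - [[0.5, -0.7, 1.9], [0, 0, 0]]
    - [[0.5, -0.7, 1.9], [0, 0, 0]]
    - [[0.5, -0.7, 1.9], [0, 0, 0]]

```text
t: 10.5
position: [0.4956, 0.199, 0.0604]
orientation: [-3.142, 0.244, -0.114]
ft_force: [0.8, 2.0, -2.2]
gripper_width: 0.453
```

```bash
python3 plan.py
```

```text
t 10.5 nose a,b,z,th,yaw [20.98 -0.19 15.9  14.01 -6.55] F d,l,z [ 0.54  2.07 -2.17] M [ 0.23 -0.33 -0.03] w 41.64
```

drive_tool:
  targets:
    - [[0, -0.5, 0.3], [0, 0, 0]]
    - [[0.1, -0.5, 0.6], [0, 0, 0]]
    - [[0.2, -0.5, 0.9], [0, 0, 0]]
    - [[0.3, -0.5, 1.2], [0, 0, 0]]
    - [[0.3, -0.5, 1.5], [0, 0, 0]]
    - [[0.3, -0.5, 1.5], [0, 0, 0]]
    - [[0.3, -0.5, 1.5], [0, 0, 0]]
    - [[0.3, -0.5, 1.5], [0, 0, 0]]

```text
t: 11.5
position: [0.4955, 0.1994, 0.0593]
orientation: [3.141, 0.245, -0.115]
ft_force: [-2.8, -2.7, 5.2]
gripper_width: 0.456
```

```bash
python3 plan.py
```

```text
t 11.5 nose a,b,z,th,yaw [20.87  0.19 14.84 14.02 -6.56] F d,l,z [-2.52 -2.98  5.23] M [-0.45  0.38  0.01] w 41.88
```

drive_tool:
  targets:
    - [[1, 0.4, -0.6], [0, 0, 0]]
    - [[1.9, 0.4, -0.9], [0, 0, 0]]
    - [[2.9, 0.4, -1.2], [0, 0, 0]]
    - [[3.8, 0.4, -1.4], [0, 0, 0]]
    - [[4.8, 0.4, -1.6], [0, 0, 0]]
    - [[5.8, 0.4, -1.9], [0, 0, 0]]
    - [[5.8, 0.4, -1.9], [0, 0, 0]]
    - [[5.8, 0.4, -1.9], [0, 0, 0]]

```text
t: 12.5
position: [0.5002, 0.1994, 0.0594]
orientation: [-3.141, 0.247, -0.113]
ft_force: [-5.4, 1.1, 6.6]
gripper_width: 0.456
```

```bash
python3 plan.py
```

```text
t 12.5 nose a,b,z,th,yaw [25.44  0.7  14.89 14.16 -6.5 ] F d,l,z [-5.51  0.42  6.64] M [0.11 1.09 0.01] w 41.88
```

drive_tool:
  targets:
    - [[-0.2, 0, -0.8], [0, 0, 0]]
    - [[0.8, 0, -1.1], [0, 0, 0]]
    - [[1.8, 0, -1.3], [0, 0, 0]]
    - [[2.8, 0, -1.6], [0, 0, 0]]
    - [[3.7, 0, -1.8], [0, 0, 0]]
    - [[3.7, 0, -1.8], [0, 0, 0]]
    - [[3.7, 0, -1.8], [0, 0, 0]]
    - [[3.7, 0, -1.8], [0, 0, 0]]

```text
t: 13.5
position: [0.5052, 0.1982, 0.0601]
orientation: [-3.141, 0.245, -0.114]
ft_force: [-4.2, 2.9, -3.3]
gripper_width: 0.455
```

```bash
python3 plan.py
```

```text
t 13.5 nose a,b,z,th,yaw [30.66  0.12 15.61 14.04 -6.54] F d,l,z [-4.54  2.43 -3.35] M [ 0.67  0.71 -0.07] w 41.86
```

drive_tool:
  targets:
    - [[0.5, -0.2, 0.3], [0, 0, 0]]
    - [[1, -0.2, 0.2], [0, 0, 0]]
    - [[1.5, -0.2, 0.1], [0, 0, 0]]
    - [[2, -0.2, 0], [0, 0, 0]]
    - [[2, -0.2, 0], [0, 0, 0]]
    - [[2, -0.2, 0], [0, 0, 0]]
    - [[2, -0.2, 0], [0, 0, 0]]
    - [[2, -0.2, 0], [0, 0, 0]]

```text
t: 14.5
position: [0.507, 0.1981, 0.0599]
orientation: [3.141, 0.246, -0.114]
ft_force: [-6.0, 2.3, -1.7]
gripper_width: 0.451
```

```bash
python3 plan.py 32 0 15 9
```

```text
t 14.5 nose a,b,z,th,yaw [32.39  0.13 15.41 14.07 -6.55] F d,l,z [-6.27  1.58 -1.72] M [ 0.51  0.95 -0.14] w 41.44
shift [-3.3  0.1  4.3] turn [0.02 5.07 0.05]
```

drive_tool:
  targets:
    - [[0.5, 0, 0.1], [0, 0, 0]]
    - [[0.9, 0, 0.1], [0, 0, 0]]
    - [[1.3, 0, 0.1], [0, 0, 0]]
    - [[1.6, 0, 0], [0, 0, 0]]
    - [[1.6, 0, 0], [0, 0, 0]]
    - [[1.6, 0, 0], [0, 0, 0]]
    - [[1.6, 0, 0], [0, 0, 0]]
    - [[1.6, 0, 0], [0, 0, 0]]

```text
t: 15.5
position: [0.5074, 0.1981, 0.0598]
orientation: [3.141, 0.248, -0.114]
ft_force: [-7.8, 2.4, 3.3]
gripper_width: 0.455
```

```bash
python3 plan.py 32 0 15 9
```

```text
t 15.5 nose a,b,z,th,yaw [32.77  0.21 15.25 14.19 -6.53] F d,l,z [-8.02  1.48  3.31] M [ 0.5   1.73 -0.04] w 41.83
shift [-3.7  0.2  4.3] turn [0.05 5.19 0.07]
```

```bash
cat > tilt.py <<'E'
from h import *
f=grab_frame('wrist'); save(f,__import__('sys').argv[1])
s=read_state(); p=s['position']; R=Ro.from_euler('xyz',s['orientation']).as_matrix()
vv,uu=np.mgrid[0:400,0:640]; Q=(pix2w(f,np.c_[uu.ravel(),vv.ravel()])-p)@R*1000
T=Q[(abs(Q[:,0]-5)<35)&(abs(Q[:,1])<16)&(Q[:,2]<-4)&(Q[:,2]>-20)]
A=np.c_[T[:,0],T[:,1],np.ones(len(T))]
for _ in range(5):
    c=np.linalg.lstsq(A,T[:,2],rcond=None)[0]; r=abs(A@c-T[:,2]); A=A[r<1.5];T=T[r<1.5]
print('top slope deg x,y',np.round(np.degrees(c[:2]),2),'z0',round(c[2],2),len(T),'x range',np.percentile(T[:,0],[1,99]))
E
python3 tilt.py w4; python3 plan.py 33.5 0 15.3 9.5
```

```text
top slope deg x,y [ 0.18 -0.12] z0 -9.76 7603 x range [-20.35259888  39.50292161]
t 15.55 nose a,b,z,th,yaw [32.77  0.2  15.23 14.19 -6.53] F d,l,z [-8.64  0.58  2.92] M [ 0.49  1.69 -0.02] w 41.96
shift [-2.1  0.2  3.3] turn [0.05 4.69 0.07]
```

drive_tool:
  targets:
    - [[-0.4, 0, 0.6], [0, 0.9, 0]]
    - [[-0.8, 0, 1.2], [0, 1.8, 0]]
    - [[-1.2, 0, 1.8], [0, 2.7, 0]]
    - [[-1.6, 0, 2.5], [0, 3.6, 0]]
    - [[-2.1, 0, 3.2], [0, 4.7, 0]]
    - [[-2.1, 0, 3.2], [0, 4.7, 0]]
    - [[-2.1, 0, 3.2], [0, 4.7, 0]]
    - [[-2.1, 0, 3.2], [0, 4.7, 0]]
  force: 45

```text
t: 16.55
position: [0.5048, 0.1984, 0.057]
orientation: [3.141, 0.165, -0.114]
ft_force: [-7.3, 1.9, 1.2]
gripper_width: 0.454
```

```bash
python3 tilt.py w5; python3 plan.py 34.3 0 15.1 5
```

```text
top slope deg x,y [ 0.22 -0.09] z0 -9.76 7593 x range [-20.12593319  39.48136725]
t 16.6 nose a,b,z,th,yaw [33.68  0.19 15.15  9.46 -6.53] F d,l,z [-8.44  1.79  1.62] M [ 0.52  1.59 -0.01] w 41.84
shift [-2.   0.2  3.3] turn [0.04 4.46 0.07]
```

drive_tool:
  targets:
    - [[-0.4, 0, 0.6], [0, 0.9, 0]]
    - [[-0.8, 0, 1.2], [0, 1.8, 0]]
    - [[-1.2, 0, 1.9], [0, 2.7, 0]]
    - [[-1.6, 0, 2.6], [0, 3.6, 0]]
    - [[-2, 0, 3.2], [0, 4.5, 0]]
    - [[-2, 0, 3.2], [0, 4.5, 0]]
    - [[-2, 0, 3.2], [0, 4.5, 0]]
    - [[-2, 0, 3.2], [0, 4.5, 0]]

```text
t: 17.6
position: [0.5024, 0.1986, 0.054]
orientation: [3.141, 0.086, -0.114]
ft_force: [-6.8, 3.3, 1.4]
gripper_width: 0.448
```

```bash
python3 tilt.py w6; python3 plan.py 34.7 0 15.1 2
```

```text
top slope deg x,y [ 0.14 -0.06] z0 -9.78 7548 x range [-19.96375347  39.48479116]
t 17.65 nose a,b,z,th,yaw [34.37  0.22 15.11  4.95 -6.52] F d,l,z [-8.49  0.29  1.08] M [0.6  1.67 0.03] w 41.97
shift [-1.4  0.2  2.2] turn [0.04 2.95 0.08]
```

drive_tool:
  targets:
    - [[-0.4, 0.1, 0.6], [0, 0.8, 0]]
    - [[-0.8, 0.2, 1.2], [0, 1.6, 0]]
    - [[-1.2, 0.2, 1.7], [0, 2.4, 0]]
    - [[-1.6, 0.2, 2.3], [0, 3.2, 0]]
    - [[-1.8, 0.2, 2.6], [0, 3.7, 0]]
    - [[-1.8, 0.2, 2.6], [0, 3.7, 0]]
    - [[-1.8, 0.2, 2.6], [0, 3.7, 0]]
    - [[-1.8, 0.2, 2.6], [0, 3.7, 0]]

```text
t: 18.65
position: [0.5002, 0.1988, 0.0515]
orientation: [3.141, 0.022, -0.114]
ft_force: [-8.3, 2.7, 1.3]
gripper_width: 0.454
```

```bash
python3 tilt.py w7; python3 plan.py 34.5 0 15.0 0
```

```text
top slope deg x,y [ 0.19 -0.09] z0 -9.78 7544 x range [-20.00775902  39.50617581]
t 18.7 nose a,b,z,th,yaw [34.63  0.14 15.15  1.25 -6.51] F d,l,z [-8.13  2.14  1.72] M [0.71 1.86 0.04] w 41.81
shift [-0.9  0.1  1.1] turn [0.04 1.25 0.09]
```

Final rock to flat, relaxing the push slightly.

drive_tool:
  targets:
    - [[-0.2, 0.1, 0.3], [0, 0.3, 0]]
    - [[-0.5, 0.1, 0.5], [0, 0.6, 0]]
    - [[-0.7, 0.1, 0.8], [0, 0.9, 0]]
    - [[-0.9, 0.1, 1.1], [0, 1.3, 0]]
    - [[-1.2, 0.1, 1.2], [0, 1.5, 0]]
    - [[-1.2, 0.1, 1.2], [0, 1.5, 0]]
    - [[-1.2, 0.1, 1.2], [0, 1.5, 0]]
    - [[-1.2, 0.1, 1.2], [0, 1.5, 0]]

```text
t: 19.7
position: [0.4993, 0.199, 0.0507]
orientation: [3.141, -0.005, -0.114]
ft_force: [-7.9, 3.0, 3.9]
gripper_width: 0.453
```

```bash
python3 tilt.py w8; python3 plan.py 34.5 0 15.0 0
```

```text
top slope deg x,y [ 0.36 -0.1 ] z0 -9.77 7529 x range [-19.84358829  39.41887782]
t 19.75 nose a,b,z,th,yaw [34.72  0.2  15.37 -0.28 -6.52] F d,l,z [-8.11  0.73  2.79] M [0.78 2.03 0.03] w 41.24
shift [-0.   0.1  0.2] turn [ 0.02 -0.28  0.08]
```

drive_tool:
  targets:
    - [[-0.3, 0, 0], [0, 0, 0]]
    - [[-0.6, 0, 0], [0, 0, 0]]
    - [[-0.9, 0, 0], [0, 0, 0]]
    - [[-1.2, 0, 0], [0, 0, 0]]
    - [[-1.5, 0, 0], [0, 0, 0]]
    - [[-1.5, 0, 0], [0, 0, 0]]
    - [[-1.5, 0, 0], [0, 0, 0]]
    - [[-1.5, 0, 0], [0, 0, 0]]

```text
t: 20.75
position: [0.4992, 0.1989, 0.0507]
orientation: [-3.141, -0.007, -0.114]
ft_force: [-5.1, 1.7, 3.5]
gripper_width: 0.454
```

```bash
python3 plan.py
```

```text
t 20.75 nose a,b,z,th,yaw [34.74  0.16 15.46 -0.42 -6.55] F d,l,z [-5.31  1.14  3.47] M [0.63 1.57 0.02] w 41.77
```

drive_tool:
  targets:
    - [[0, 0, 0], [0, 0, 0]]
    - [[0, 0, 0], [0, 0, 0]]
    - [[0, 0, 0], [0, 0, 0]]
    - [[0, 0, 0], [0, 0, 0]]
    - [[0, 0, 0], [0, 0, 0]]
    - [[0, 0, 0], [0, 0, 0]]
    - [[0, 0, 0], [0, 0, 0]]
    - [[0, 0, 0], [0, 0, 0]]
  fingers: 80

```text
t: 21.75
position: [0.4991, 0.1988, 0.0503]
orientation: [-3.141, -0.007, -0.114]
ft_force: [-0.0, 0.2, -0.1]
gripper_width: 0.872
```

drive_tool:
  targets:
    - [[0, 0, -10], [0, 0, 0]]
    - [[0, 0, -30], [0, 0, 0]]
    - [[0, 0, -60], [0, 0, 0]]
    - [[0, 0, -100], [0, 0, 0]]
    - [[-10, 0, -140], [0, 0, 0]]
    - [[-20, 0, -180], [0, 0, 0]]
    - [[-20, 0, -180], [0, 0, 0]]
    - [[-20, 0, -180], [0, 0, 0]]

```text
t: 22.75
position: [0.4778, 0.2008, 0.2301]
orientation: [-3.142, -0.007, -0.115]
ft_force: [0.6, 0.1, 0.2]
gripper_width: 0.87
```

```bash
python3 look.py w9 .5 .197; python3 an.py w9 -6.6 .506 .1972 | cut -c1-1800; python3 - <<'E'
from h import *
f=grab_frame('side');save(f,'side9'); f=grab_frame('scene');save(f,'scene9')
P=np.load('w9P.npy'); m=(abs(P[:,0]-.5)<.06)&(abs(P[:,1]-.197)<.05)&(P[:,2]>.05)&(P[:,2]<.07);T=P[m]
c=np.linalg.lstsq(np.c_[T[:,:2],np.ones(len(T))],T[:,2],rcond=None)[0]; print('top slopes deg',np.degrees(c[:2]),'z',T[:,2].mean(),cv2.minAreaRect((T[:,:2]*1000).astype(np.float32)))
E
```

```text
22.75 [0.4778 0.2008 0.2301] [-180.     -0.41   -6.56] [0.59 0.12 0.21]
0.008 3190 0.012933145812716595 ((505.9411926269531, 196.84115600585938), (84.09447479248047, 176.64395141601562), 83.22126770019531)
0.02 1753 0.029390552761468347 ((504.8277282714844, 196.9545440673828), (56.0509147644043, 113.48709106445312), 83.25709533691406)
0.036 917 0.05960633043189073 ((497.963134765625, 197.33767700195312), (42.003108978271484, 82.9863510131836), 83.49234008789062)
mid [(-96, 1.6), (-94, 0.9), (-88, 13.6), (-86, 13.1), (-84, 13.5), (-82, 13.3), (-80, 13.3), (-78, 13.3), (-76, 13.4), (-74, 13.4), (-72, 13.6), (-70, 13.5), (-68, 13.7), (-66, 13.5), (-64, 13.5), (-50, 59.5), (-48, 59.1), (-46, 59.9), (-44, 59.7), (-40, 59.9), (-38, 59.6), (-36, 59.9), (-34, 59.4), (-32, 59.6), (-28, 59.9), (-26, 59.6), (-24, 59.5), (-22, 59.6), (-20, 59.5), (-18, 59.4), (-16, 59.9), (-14, 59.7), (-12, 59.7), (-10, 59.4), (-8, 59.8), (-6, 59.6), (-4, 59.9), (-2, 59.6), (0, 59.8), (2, 59.9), (4, 59.5), (6, 59.3), (8, 59.7), (10, 59.6), (12, 59.7), (14, 59.6), (16, 59.5), (18, 59.6), (20, 59.7), (22, 59.6), (
[... 3184 characters left out ...]
0, 59.0), (1, 59.7), (2, 59.4), (3, 59.6), (4, 59.4), (5, 59.3), (6, 59.3), (7, 59.7), (8, 59.7), (9, 59.3), (10, 59.7), (11, 59.5), (12, 59.6), (13, 59.5), (14, 59.6), (15, 59.6), (16, 59.4), (17, 59.7), (18, 59.6), (19, 59.6), (20, 58.0), (21, 23.2), (22, 28.5), (23, 29.8), (24, 30.5), (25, 30.6), (26, 30.2), (27, 30.7), (28, 14.7), (29, 13.3), (30, 13.3), (31, 13.5), (32, 13.4), (33, 13.5), (34, 13.3), (35, 13.2), (36, 13.3), (37, 13.3), (38, 13.4), (39, 13.1), (40, 13.0), (41, 12.3), (42, 1.9), (43, 1.2), (44, 1.3), (45, 1.6)]
top slopes deg [-0.2997978  -0.21122855] z 0.06045699666540438 ((497.98089599609375, 197.3356475830078), (42.003108978271484, 83.0221939086914), 83.49234008789062)
```

View pics/w9.png

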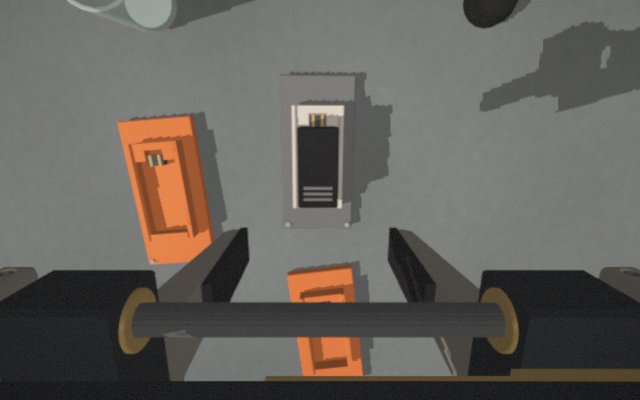

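The wrist picture shows the block lying in the white tray of the grey dock at about (318,167). Its ribs are at the tail end and the contact head is at (317,120). The top is level at 59.6 mm along its whole length.

```bash
python3 -c "
from h import *
print(hand_in())"
```

```text
the job is handed in; nothing more can be done
None
```

The battery is seated in the grey dock's bay, lying flat with its nose at the contact head, and I handed the job in at about 23 s of the 72 s allowed. No verdict was reported, so the result below rests on my own checks.

**What I did:**
- I gripped the block by its sides and tilted it 14° nose-down. I lowered it into the bay until it touched the floor with about 7 N.
- I pushed it back against the contact head until the force rose at the shoulders. That put the tray's shift at about +7.5 mm in the dock's x.
- I rocked it down in steps to flat, eased the push, opened the fingers and retreated.

**Last checks:**
- **Lean:** the top of the block is level to within about 0.4°.
- **Height:** the top reads 59.6 mm against the camera's bay-floor reading of 16.5 mm. That difference is 43.1 mm for a 44 mm block, consistent with lying on the floor.
- **Alignment:** it is in line with the dock to about 0.3°.
- **Release:** the force reading returned to about zero once the fingers opened.
- **Forces:** no reading I took at the end of a move showed more than about 10 N on the dock, well under the 30 N limit.

**Disagreements and gaps:**
- The wrist camera reads about 1.5 mm high and about 1.3 mm off sideways compared with the arm's own position. I worked from differences within one picture to avoid this.
- When I eased the push before release, the block did not visibly move. I take it to be against the tail wall but did not confirm that separately.
- I did not re-measure the tumblers, weight and inflator at the end. All moves stayed clear of them.

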